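# Hang up the drop guard of a bottle press

### The job

Two small bottle presses stand on the worktop with their clear drop guards down. On the press that holds the green-capped bottle, raise the guard by the red handle of its hook bar, hang the slot of the bar over the steel catch pin, and let go so that the guard stays up. Leave the guard of the other press (yellow-capped bottle) down and do not disturb the green-capped bottle.

Things in the scene. Friction and masses are not known exactly. Their poses are not given: they have to be found in the camera images.
- press: grey bottle press holding the green-capped bottle; fixed. Base 110 x 132 x 12 mm; origin on the worktop below the middle of the guard; x points from guard to bottle (away from the robot), y along the guard, z up. Posts 150 mm high at y = -58 and 58 mm guide the clear guard, 200 to 350 g. A yellow bracket behind it, 250 mm high, carries the catch pin. The other press is alike
- handle (a point): grip point of the red handle of the hook bar: a round rod 14 mm thick, 46 mm long along the press's x, towards the robot; the rod may turn in the fingers. The bar, a steel strip 14 mm wide, swings only sideways (press y-z plane) on a stiffish pivot on the guard (y 0, z 104 mm when down), 130 mm from the handle; it starts 0.5 to 0.7 rad toward -y. Lifting the handle lifts the guard
- slot (a point): the seat in the bar's slot, where the middle of the catch pin lies when the bar is hooked on. With the bar upright it is 65 mm above the pivot and 18 mm to the +y side of it. The slot is open downward, 22 mm wide between the strip and a tooth that reaches 12.5 mm below the slot's top edge.
- catch (a point): middle of the catch pin: a fixed steel pin 10 mm in diameter along the press's x axis, with a collar at its front end; it lies at press frame x = -10, y = 18, z = 238 mm. The bar, about upright, drops onto it between bracket and collar; the guard then hangs about 69 mm above its lowest place.
- guard (a joint): height of this press's guard above its lowest place, in m: 0 down, about 0.069 when hooked up, 0.100 at the most. Let go when not hooked, it falls.
- other_guard (a joint): height of the other press's guard in m, 0 when down
- bottle (a point): centre (half-way up) of the white bottle with a green cap, 40 mm in diameter and 70 mm high, that stands loose on the press behind the guard

How it is judged:
At the end, for the whole second after the job is handed in: The guard of the press with the green-capped bottle hangs at rest 55 to 78 mm up, with the seat of its slot within 14 mm of the middle of the catch pin; the other guard is down (under 8 mm) (value of joint guard between 0.055 and 0.078 m and distance between slot and catch below 0.014 m and velocity of joint guard between -0.02 and 0.02 m/s and value of joint other_guard below 0.008 m); the robot touches nothing.
It fails at once if the guard of the other press was lifted (10 mm) (value of joint other_guard above 0.01 m).
It fails at once if the green-capped bottle was shifted 25 mm or tipped (distance of bottle from where it was at the start of the episode above 0.025 m or angle between bottle's own z axis and vertical above 0.4 rad).
It also fails if it takes over 40 s, if anything falls off the work surface, if the arm or the gripper's body presses on something with over 40 N, if the wrist force passes 120 N, or if a joint passes its speed limit or range.

### The arm

A 6-joint arm with a two-finger parallel gripper is mounted at the origin on a cart in front of the work surface, level with it; the furniture and walls round the work are solid. World frame = base frame: x ahead of the robot, y to its left, z up, the work surface at z = 0. Lengths are in m, angles in rad, forces in N, time in s.
With the tool pointing down it reaches from about 0.425 to 0.95 m from the base axis. Payload 3.5 kg.
Tool frame: the origin (TCP) lies midway between the tips of the shut fingers; the grasp point (between the pads) lies 19 mm behind it (ctrl.pinch_z is the distance from the TCP to the grasp point, in m); z points along the fingers, y is the line along which they close (so a half turn about z gives the same grasp; the last joint's range is limited). The gripper opens to 85 mm and grips with 20 to 120 N. Pads are 22 mm wide; open, the fingers measure 114 mm over their backs; the gripper's body (76 mm by 85 mm) begins 54 mm behind the grasp point. The pads swing forward as they close: fully open they stand 13 mm farther back than shut.
Start: joints at [-1.272, 0.286, 1.577, -0, 1.279, -0.15], TCP at [0.293, -0.608, 0.231] pointing down, gripper open.
Joint ranges: [-2.77, 2.77], [-0.9, 2.22], [0.21, 2.48], [-1.53, 4.67], [0.24, 2.81], [-2.84, 2.84]. Speed limits (rad/s): [2.79, 2.79, 3.14, 3.14, 3.14, 3.14].

### API

Orientations are given as a unit quaternion [x, y, z, w].
In Python, from plant import get_state, viewer, sign_off, ctrl gives the robot as it stands. The module is installed in compiled form; this text tells all that it offers.
- The arm moves only by the shell command python3 -m handwheel 'ROWS' [FORCE]. ROWS is JSON, a list that holds one entry, the list of rows, each a list of 5 numbers: the finger opening in m, from 0 to 0.0854, then the shift along the tool's x, y, z in m, then the turn about the tool's z in degrees. In form: [[[claw, x, y, z, spin], ...]]. A call has 1 to 12 rows; each row shifts and turns the commanded pose from where the row before left it, along the tool's axes as they then stand; what a row does not reach is not made up. A row lasts 1/12 s, in which the tool goes at most 41.7 mm and 7.16 degrees, less where a joint would pass 70% of its speed; a pose out of reach is approached as far as the arm can. A call is refused whole if a number of a shift passes 0.0417 or a number of a turn 7.16, either way. A call with a gripper value outside its range is refused whole. The fingers move at their own pace and stop on an object; FORCE is the grip in N (left out, the last holds). Time passes only in rows, so rows that do not move let the fingers close. It gives the time, the measured TCP pose, the force, the opening and the grip force at its end, in the units of the state.
- get_state(): the state, without advancing time (a new reading comes with each control period).
- viewer.read_camera(name): name is "scene" or "side" or "wrist"; returns the picture (400x640x3 uint8, blue, green, red); there is no depth.
- viewer.camera_params(name): a dict with "fov_y" (degrees; the focal length in pixels is half the picture's height over the tangent of half this angle, whatever the lens; pixels are square), "cx", "cy" (the principal point, pixels), "xyz" and "attitude" of the camera in the world; the wrist camera has in their place "hand_eye" (4x4, takes a point from camera to tool coordinates, whose origin is the TCP and whose axes are the flange's). Camera axes: x right, y up, looking along -z (the intrinsics and any distortion apply to the point x, -y, -z); pixel columns grow to the right and rows downward; lengths in m; the calibration is good to about 2 mm. A picture is of the moment at which its call begins: read the wrist's pose just before it. camera_params takes no time and is no camera call.
- sign_off(): hands the job in; it is judged then, once.
Trained networks look in the newest picture that a camera, given by its name, has taken for a name from the list of things; names that differ only in an ending like _2 or _b are one class to them, and where a whole thing is asked for, a point or a joint stands for the part that bears it (a point fixed in the world has none). Each returns a list of dicts, best first, with "confidence" (0 to 1); they miss things now and then, are a little off and sometimes report something else, mostly with a low value. They report only what shows in the picture. A call takes as long as a camera call.
- viewer.look_for(camera, name): "extent" ([left, top, width, height] as shares, 0 to 1, of the picture: columns of its width, rows of its height, round what is visible of it).
- viewer.outline_of(camera, name): "mask" (400x640 bool, what is visible of it) and "extent" ([left, top, width, height] as shares, 0 to 1, of the picture: columns of its width, rows of its height, round what is visible of it).
- viewer.pinpoint(camera, name): "xy" ([column, row] as shares, 0 to 1, of the picture: columns of its width, rows of its height: a listed point, or the origin of a listed thing).
The state is a dict: "time": time; "qpos": joint angles; "dq": joint speeds; "joint_efforts": joint torques, N m; "eef_pos": TCP position; "tcp_rot": TCP orientation; "contact_force": force on the tool from outside, world axes, zero at the start; "wrist_torque": the same for the moment, N m; "opening": opening from 0.0 (shut) to 1.0 (fully open); "finger_force": force on a finger pad.
Only numpy, scipy, OpenCV 4.12 (cv2) and the standard library are available. Lean on these libraries where they do the work, as an engineer would, in place of code of your own. Each camera call takes 0.05 s, during which the arm holds its last target. There are 200 camera calls.

## Working session

There is one attempt and no reset: what is moved stays moved. The work goes in short steps, Python scripts to look and compute and a shell command to move; the robot and the scene stay as the last step left them, time stands still between calls to the robot, and variables do not carry over. Pictures are saved under pics/ and viewed, at most 10 in all, crops included, and the job is handed in when it is done.

```bash
mkdir -p pics; python3 - <<'E'
from plant import *
import cv2,numpy as np
s=get_state();print({k:np.round(v,3) for k,v in s.items()})
ims=[]
for c in ["scene","side"]:
    im=viewer.read_camera(c);cv2.imwrite(f"pics/{c}0.png",im)
    print(c,viewer.camera_params(c))
    for n in ["press","handle","slot","catch","bottle"]:
        print(n,[(round(d["confidence"],2),np.round(np.array(d["xy"])*[640,400],1).tolist()) for d in viewer.pinpoint(c,n)][:4])
print(viewer.camera_params("wrist"), ctrl.pinch_z)
E
```

```text
{'time': np.float64(0.0), 'qpos': array([-1.272,  0.287,  1.578,  0.   ,  1.279, -0.15 ]), 'dq': array([-0.   , -0.001, -0.001,  0.001,  0.   , -0.001]), 'joint_efforts': array([ 1.0000e-03, -4.0598e+01, -2.9263e+01, -0.0000e+00,  6.0000e-03,
       -0.0000e+00]), 'eef_pos': array([ 0.293, -0.608,  0.23 ]), 'tcp_rot': array([ 0.975,  0.223, -0.   , -0.001]), 'contact_force': array([-0.275,  0.764,  0.437]), 'wrist_torque': array([ 0.016,  0.033, -0.045]), 'finger_force': np.float64(0.0), 'opening': np.float64(1.001)}
scene {'fov_y': 54.916766365202335, 'cx': 316.6718673838304, 'cy': 200.69923474269658, 'xyz': array([-0.03119365,  0.44871654,  0.67199053]), 'attitude': array([-0.17657732,  0.40057541,  0.81392863, -0.38194237])}
press [(0.83, [374.4, 213.9])]
handle [(0.76, [414.5, 142.8])]
slot [(0.75, [389.5, 156.5]), (0.75, [363.6, 193.7])]
catch [(0.72, [380.1, 138.8])]
bottle [(0.37, [361.8, 194.3])]
side {'fov_y': 50.20083540961441, 'cx': 327.99747275233295, 'cy': 202.75541438938777, 'xyz': array([0.0983751 , 1.02828199, 0.56762401]), 'attitude': array([-0.1014875 ,  0.55169013,  0.81475398, -0.14667732])}
press [(0.94, [352.9, 217.8])]
handle [(0.55, [368.0, 154.2])]
slot [(0.49, [353.6, 168.6])]
catch [(0.62, [354.8, 148.3])]
bottle [(0.77, [335.7, 203.3])]
{'fov_y': 58.5496711627054, 'cx': 320.01337039878274, 'cy': 192.61416335592483, 'hand_eye': array([[ 9.44815834e-04,  9.63626222e-01,  2.67251963e-01,
         6.81322709e-02],
       [ 9.99999012e-01, -1.18861848e-03,  7.50486678e-04,
         4.89206187e-04],
       [ 1.04084927e-03,  2.67250990e-01, -9.63626393e-01,
        -1.42704108e-01],
       [ 0.00000000e+00,  0.00000000e+00,  0.00000000e+00,
         1.00000000e+00]])} 0.0187
```

View pics/scene0.png

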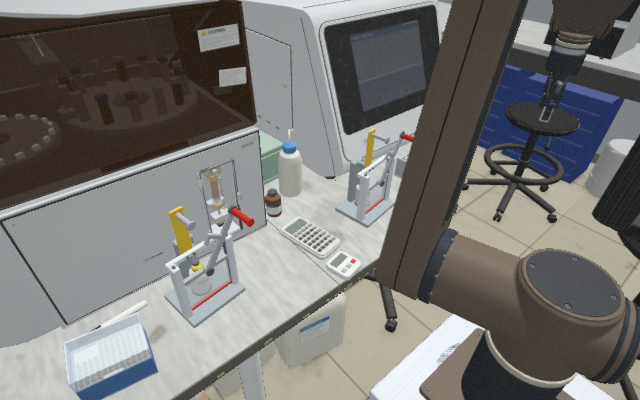

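View pics/side0.png

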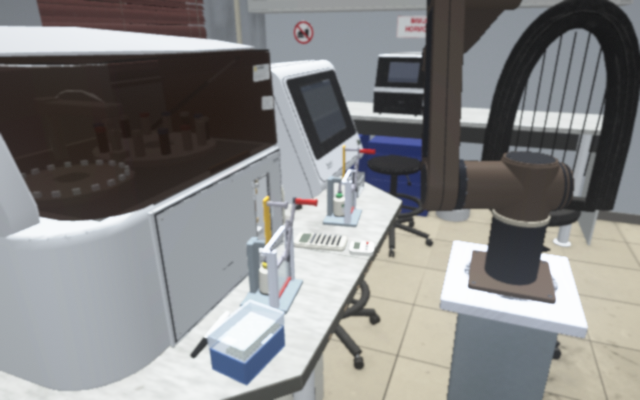

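The green-capped press is the far one (scene ≈ (374,214), side ≈ (353,218)). The near one has the yellow cap. Red handles show at scene (408,138) and side (367,152). Next I triangulate.

```bash
cat > h.py <<'E'
from plant import *
import cv2,numpy as np
from scipy.spatial.transform import Rotation as R
def pose(c,s=None):
    p=viewer.camera_params(c)
    if c=="wrist":
        s=s or get_state(); T=np.eye(4);T[:3,:3]=R.from_quat(s["tcp_rot"]).as_matrix();T[:3,3]=s["eef_pos"]
        M=T@p["hand_eye"];return p,M[:3,:3],M[:3,3]
    return p,R.from_quat(p["attitude"]).as_matrix(),np.array(p["xyz"])
def ray(c,px,s=None):
    p,r,o=pose(c,s);f=200/np.tan(np.radians(p["fov_y"])/2)
    d=r@np.array([(px[0]-p["cx"])/f,-(px[1]-p["cy"])/f,-1]);return o,d/np.linalg.norm(d)
def tri(rays):
    A=sum(np.eye(3)-np.outer(d,d) for o,d in rays);b=sum((np.eye(3)-np.outer(d,d))@o for o,d in rays)
    x=np.linalg.solve(A,b);return x,[np.linalg.norm(np.cross(x-o,d)) for o,d in rays]
def proj(c,X,s=None):
    p,r,o=pose(c,s);f=200/np.tan(np.radians(p["fov_y"])/2);q=r.T@(np.array(X)-o)
    return np.array([p["cx"]-f*q[0]/q[2],p["cy"]+f*q[1]/q[2]])
def at_z(c,px,z,s=None):
    o,d=ray(c,px,s);return o+d*(z-o[2])/d[2]
E
python3 - <<'E'
from h import *
A=dict(press=((374.4,213.9),(352.9,217.8)),handle=((414.5,142.8),(368,154.2)),catch=((380.1,138.8),(354.8,148.3)),slot=((389.5,156.5),(353.6,168.6)),bottle=((361.8,194.3),(335.7,203.3)))
for n,(a,b) in A.items():
    x,e=tri([ray("scene",a),ray("side",b)]);print(n,x.round(3),np.round(e,4))
print(at_z("scene",(374.4,213.9),0),at_z("side",(352.9,217.8),0))
for c in ["scene","side"]:
    im=cv2.imread(f"pics/{c}0.png");cr=im[110:230,320:440];cv2.imwrite(f"pics/{c}0c.png",cv2.resize(cr,None,fx=4,fy=4,interpolation=2))
a=cv2.imread("pics/scene0c.png");b=cv2.imread("pics/side0c.png");cv2.imwrite("pics/c0.png",cv2.resize(np.hstack([a,b]),(800,400)))
E
```

```text
press [ 0.472 -0.198  0.003] [0.0014 0.0014]
handle [ 0.456 -0.298  0.194] [0.0005 0.0005]
catch [ 0.463 -0.169  0.245] [0.0004 0.0004]
slot [ 0.49  -0.25   0.155] [0.0001 0.0001]
bottle [ 0.528 -0.198  0.042] [0.0066 0.0066]
[ 0.47216024 -0.19963761  0.        ] [ 0.47545522 -0.20568292  0.        ]
```

View pics/c0.png

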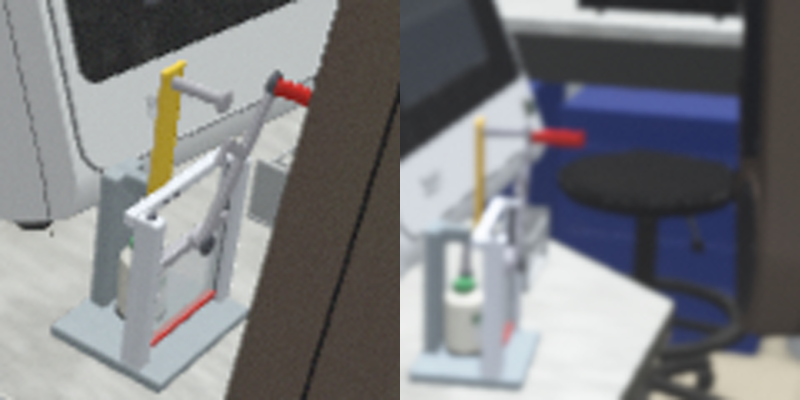

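The crops confirm the green cap. The catch pin points toward the robot and the bar leans to −y. I'll get the yaw from the base corners.

```bash
python3 - <<'E'
from h import *
P=[at_z("scene",(320+u/3.333,110+v/3.333),z) for u,v,z in [(52,325,.012),(160,388,.008),(248,318,.012)]]
print(np.round(P,3))
for a,b in ((1,0),(1,2)):
    d=P[b]-P[a];print(np.linalg.norm(d[:2]),np.degrees(np.arctan2(d[1],d[0])))
# handle rod ends: bar end & tip
for n,(a,b) in dict(rodtip=(None,None)).items(): pass
s1,s2=(320+275/3.333,110+82/3.333),(320+(530-400)/3.333,110+135/3.333)
print(tri([ray("scene",s1),ray("side",s2)]))
E
```

```text
[[ 0.549 -0.125  0.012]
 [ 0.442 -0.142  0.008]
 [ 0.453 -0.258  0.012]]
0.10781333735672552 8.745430027671281
0.11659199101688769 -84.40581401450117
(array([ 0.48285449, -0.28093401,  0.20910176]), [np.float64(0.0010822451579405724), np.float64(0.0010822451579405004)])
```

Yaw is about 7°. I'll rise, align with the press and go above the handle for a close look.

```bash
python3 -m handwheel '[[[0.0854,0,0,-0.03,6.2],[0.0854,0,0,-0.03,6.2],[0.0854,0,0,-0.03,6.2],[0.0854,0.02,-0.029,0,0],[0.0854,0.02,-0.029,0,0],[0.0854,0.02,-0.029,0,0],[0.0854,0.02,-0.029,0,0],[0.0854,0.02,-0.029,0,0],[0.0854,0.02,-0.029,0,0],[0.0854,0.02,-0.029,0,0],[0.0854,0.02,-0.029,0,0],[0.0854,0,0,0,0]]]'
python3 - <<'E'
from h import *
s=get_state();im=viewer.read_camera("wrist");cv2.imwrite("pics/w1.png",im)
print(s["time"],s["eef_pos"].round(3),R.from_quat(s["tcp_rot"]).as_matrix().round(3))
for c in ["wrist","scene","side"]:
  if c!="wrist": cv2.imwrite(f"pics/{c}1.png",viewer.read_camera(c))
  for n in ["press","handle","slot","catch"]:
    for d in viewer.pinpoint(c,n)[:2]:
        px=np.array(d["xy"])*[640,400]
        print(c,n,round(d["confidence"],2),px.round(1),at_z(c,px,dict(press=0,handle=.21,slot=.16,catch=.238)[n],s).round(3))
E
```

```text
time: 1.6
eef_pos: [0.4252, -0.3533, 0.322]
tcp_rot: [0.998, 0.065, 0.001, -0.001]
contact_force: [-0.2, -0.3, -0.9]
opening: 0.998
finger_force: 0.0
1.6 [ 0.425 -0.353  0.322] [[ 0.992  0.129  0.002]
 [ 0.129 -0.992  0.002]
 [ 0.002 -0.001 -1.   ]]
wrist press 0.92 [204.5  88.8] [ 0.48 -0.2   0.  ]
wrist handle 0.63 [188.1  49.7] [ 0.51  -0.253  0.21 ]
wrist handle 0.61 [226.8 136.2] [ 0.456 -0.283  0.21 ]
wrist slot 0.77 [173.5  92.8] [ 0.478 -0.225  0.16 ]
wrist catch 0.73 [61.1 94.8] [ 0.472 -0.187  0.238]
scene press 0.94 [372.  213.5] [ 0.477 -0.196  0.   ]
scene handle 0.57 [416.  142.8] [ 0.436 -0.274  0.21 ]
scene slot 0.58 [387.9 157.3] [ 0.484 -0.237  0.16 ]
scene catch 0.72 [379.  137.4] [ 0.478 -0.183  0.238]
side press 0.71 [348.6 218.7] [ 0.487 -0.194  0.   ]
side handle 0.6 [368.7 151.9] [ 0.446 -0.268  0.21 ]
side slot 0.74 [353.2 167. ] [ 0.491 -0.25   0.16 ]
side catch 0.59 [352.2 149.9] [ 0.472 -0.172  0.238]
```

View pics/w1.png

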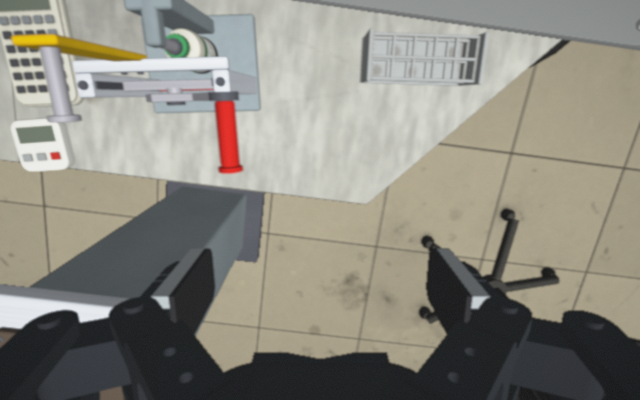

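The wrist view shows the red rod from about (226,97) to (231,170), with its middle at (228,135). The network agrees: about (0.456,−0.283).

```bash
python3 - <<'E'
from h import *
s=get_state();M=R.from_quat(s["tcp_rot"]).as_matrix()
a=at_z("wrist",(226,99),.207,s);b=at_z("wrist",(231,168),.207,s);m=at_z("wrist",(227.5,136),.207,s)
print(a,b,m,np.linalg.norm(a-b),np.degrees(np.arctan2(*(a-b)[1::-1])))
print(tri([ray("wrist",(227.5,136),s),ray("side",(368.7,151.9)),ray("scene",(416,142.8))]))
print(M.T@(m-[0,0,.019]-s["eef_pos"]))
# guard top ends (left/right)
l=at_z("wrist",(85,78),.15,s);r=at_z("wrist",(221,76),.15,s);print(l,r,np.linalg.norm(l-r),np.degrees(np.arctan2(*(l-r)[1::-1])))
E
```

```text
[ 0.47877605 -0.28530744  0.207     ] [ 0.43020187 -0.29162006  0.207     ] [ 0.45324501 -0.28777193  0.207     ] 0.04898265762610922 7.404563549768611
(array([ 0.44986503, -0.28818326,  0.20238825]), [np.float64(0.0031120238353776653), np.float64(0.0025677236729808183), np.float64(0.004834443953597535)])
[ 0.03889528 -0.06618702  0.13331112]
[ 0.47847231 -0.15252828  0.15      ] [ 0.49428375 -0.26574322  0.15      ] 0.11431370917238128 97.9504247115929
```

```bash
python3 -m handwheel '[[[0.0854,0.02,-0.033,0,0],[0.0854,0.019,-0.033,0,0],[0.0854,0,0,0.033,0],[0.0854,0,0,0.033,0],[0.0854,0,0,0.033,0],[0.05,0,0,0.033,0],[0.03,0,0,0,0],[0.03,0,0,0,0],[0.03,0,0,0,0]]]' 60
python3 - <<'E'
from h import *
s=get_state();im=viewer.read_camera("wrist");cv2.imwrite("pics/w2.png",im)
E
```

```text
time: 3.1
eef_pos: [0.4543, -0.2886, 0.1914]
tcp_rot: [0.998, 0.062, 0.001, 0.001]
contact_force: [-0.5, 0.4, -0.1]
opening: 0.45
finger_force: 0.0
```

View pics/w2.png

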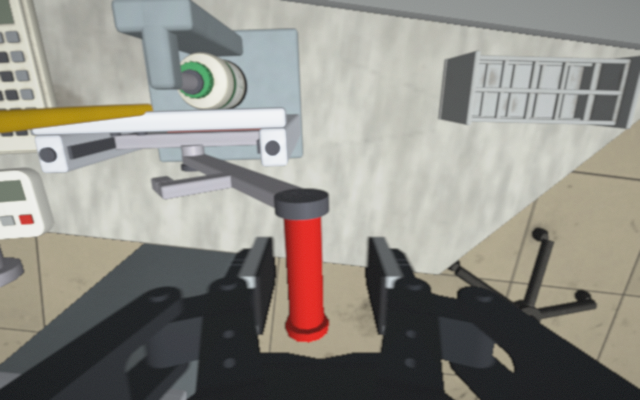

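The rod (cols 288–322, rows 215–335) lies between the open pads and about centred. I'll close and test-lift.

```bash
python3 -m handwheel '[[[0.0,0,0,0,0],[0.0,0,0,0,0],[0.0,0,0,0,0],[0.0,0,0,0,0],[0.0,0,0,-0.01,0],[0.0,0,0,-0.01,0],[0,0,0,0,0]]]' 60
```

```text
time: 3.73
eef_pos: [0.4541, -0.2875, 0.2111]
tcp_rot: [0.998, 0.062, 0.001, 0.0]
contact_force: [3.2, 0.7, -1.9]
opening: 0.143
finger_force: 58.8
```

```bash
python3 -m handwheel '[[[0.0,0,0,-0.018,0],[0.0,0,0,-0.018,0],[0.0,0,0,-0.018,0],[0.0,0,0,-0.018,0],[0,0,0,0,0],[0,0,0,0,0]]]' 60
python3 - <<'E'
from h import *
s=get_state();im=viewer.read_camera("wrist");im2=viewer.read_camera("scene")
cv2.imwrite("pics/m3.png",np.vstack([cv2.resize(im,(480,300)),cv2.resize(im2[90:240,300:540],(480,300))]))
E
```

```text
time: 4.23
eef_pos: [0.454, -0.2877, 0.2817]
tcp_rot: [0.998, 0.062, 0.001, 0.0]
contact_force: [4.2, 0.6, -3.2]
opening: 0.138
finger_force: 59.0
```

View pics/m3.png

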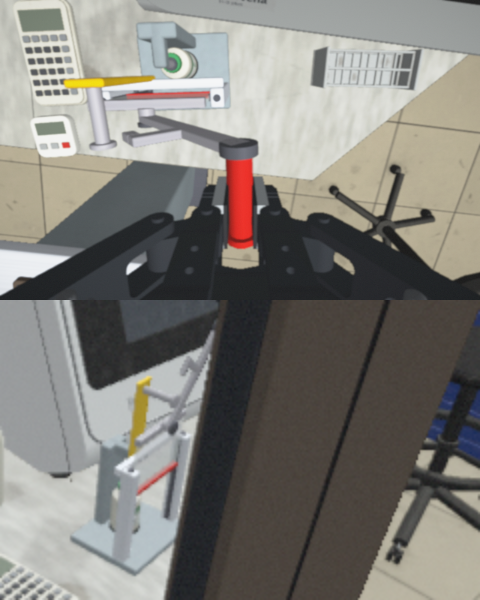

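The rod is held and the guard is up. The slot's tooth faces the pin. I'll swing the bar upright along the arc at constant guard height, with a little extra rise, then look.

```bash
python3 -m handwheel '[[[0,0,0,-0.003,0],[0,0,-0.012,-0.008,0],[0,0,-0.012,-0.006,0],[0,0,-0.012,-0.0045,0],[0,0,-0.013,-0.003,0],[0,0,-0.013,-0.002,0],[0,0,-0.013,-0.0005,0],[0,0,0,0,0],[0,0,0,0,0]]]' 60
python3 - <<'E'
from h import *
s=get_state();im=viewer.read_camera("wrist");im2=viewer.read_camera("side");im3=viewer.read_camera("scene")
for c in ["wrist","side","scene"]:
  for n in ["slot","catch"]:
    for d in viewer.pinpoint(c,n)[:2]: print(c,n,round(d["confidence"],2),(np.array(d["xy"])*[640,400]).round(1))
cv2.imwrite("pics/m4.png",np.vstack([cv2.resize(im[:300],(640,300)),np.hstack([cv2.resize(x,(320,280),interpolation=2) for x in (im2[110:230,310:447],im3[100:230,320:468])])]))
E
```

```text
time: 5.08
eef_pos: [0.4429, -0.2126, 0.3077]
tcp_rot: [0.998, 0.063, -0.002, -0.0]
contact_force: [-3.7, -1.7, -2.0]
opening: 0.138
finger_force: 58.7
wrist slot 0.64 [285.3 162.9]
wrist catch 0.62 [284.4 156.5]
side slot 0.46 [348.3 143.3]
side catch 0.68 [354.7 147.9]
scene slot 0.98 [382.8 131.1]
scene slot 0.43 [362.8 194.2]
scene catch 0.88 [379.9 137.2]
```

View pics/m4.png

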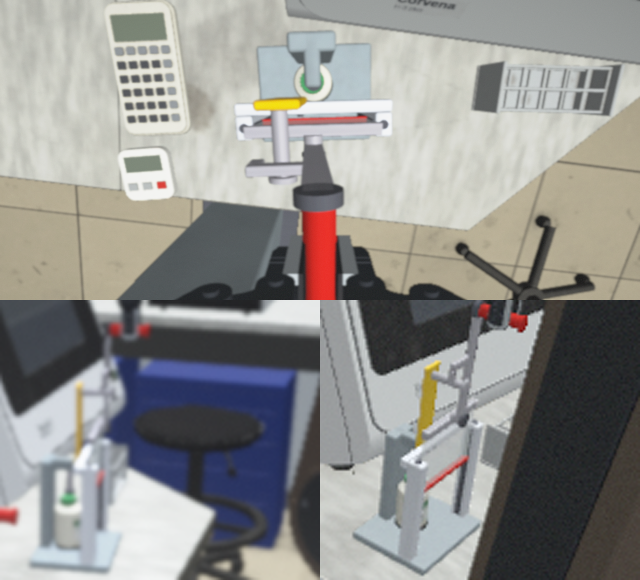

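The slot bridge sits right above the pin, between bracket and collar. In the wrist view the pin is at cols 271–288 and the strip at about 303–330. I'll lower it onto the pin.

```bash
python3 -m handwheel '[[[0,0,0,0.006,0],[0,0,0,0.006,0],[0,0,0,0.006,0],[0,0,0,0.004,0],[0,0,0,0,0],[0,0,0,0,0]]]' 60
python3 -m handwheel '[[[0,0,0,0.003,0],[0,0,0,0,0],[0,0,0,0,0]]]' 60
```

```text
time: 6.03
eef_pos: [0.4438, -0.2157, 0.2921]
tcp_rot: [0.998, 0.062, -0.0, 0.003]
contact_force: [-10.1, -3.4, 15.0]
opening: 0.14
finger_force: 60.7
time: 6.28
eef_pos: [0.444, -0.2161, 0.2918]
tcp_rot: [0.998, 0.062, 0.0, 0.004]
contact_force: [-13.9, -1.2, 23.3]
opening: 0.139
finger_force: 61.5
```

It hit contact after 16 mm where about 25 was expected, so I'll look before pushing further.

```bash
python3 - <<'E'
from h import *
s=get_state();im=viewer.read_camera("wrist");im3=viewer.read_camera("scene")
for c in ["wrist","scene"]:
  for n in ["slot","catch","guard"]:
    for d in viewer.pinpoint(c,n)[:2] if n!="guard" else []: print(c,n,round(d["confidence"],2),(np.array(d["xy"])*[640,400]).round(1))
cv2.imwrite("pics/m5.png",np.hstack([cv2.resize(im[100:250,220:370],(400,400),interpolation=2),cv2.resize(im3[110:180,350:420],(400,400),interpolation=2)]))
E
```

```text
wrist slot 0.69 [283.8 161.3]
wrist catch 0.93 [274.  166.5]
scene slot 0.75 [385.4 139.1]
scene catch 0.86 [381.3 136.8]
```

View pics/m5.png

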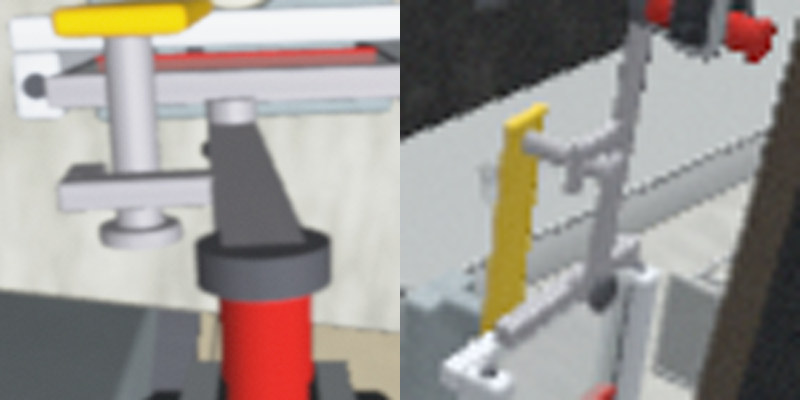

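```bash
python3 - <<'E'
from h import *
yw=np.radians(7.4);X=np.array([np.cos(yw),np.sin(yw),0]);Y=np.array([-np.sin(yw),np.cos(yw),0]);Z=np.array([0,0,1.])
o=np.array([.486,-.209,0])
C=o-.01*X+.018*Y+.238*Z
cr=lambda P:((proj("scene",P)-[350,110])*5.71+[400,0]).round(0)
print("pin ctr",cr(C),"front",cr(C-.015*X),"back",cr(C+.012*X))
for n,dh in (("seated",0),("tooth on pin",.0125)):
    print(n,"tooth bottom",cr(C+Y*.0135+Z*(dh-.0075)),"corner top",cr(C+Y*.0135+Z*(dh+.012)),"strip@bridge",cr(C-.018*Y+Z*(dh+.005)),"pivot",cr(C-.018*Y+Z*(dh-.065)),"handle",cr(C-.018*Y-.033*X+Z*(dh+.065)))
p=viewer.camera_params("wrist");s=get_state()
w=lambda P:((proj("wrist",P,s)-[220,100])*2.667).round(0)
print("wrist pin",w(C),"front",w(C-.015*X),"tooth",w(C+Y*.0135))
E
```

```text
pin ctr [589. 153.] front [620. 165.] back [565. 143.]
seated tooth bottom [568. 181.] corner top [574. 138.] strip@bridge [615. 127.] pivot [594. 272.] handle [707.  17.]
tooth on pin tooth bottom [571. 153.] corner top [577. 110.] strip@bridge [620.  99.] pivot [598. 247.] handle [712. -14.]
wrist pin [169. 160.] front [171. 230.] tooth [104. 161.]
```

The observed tooth bottom (573,188), pivot (602,290) and bridge (625,135) match the seated prediction, not the tooth-on-pin one. I'll unload, release and retreat upward.

```bash
python3 -m handwheel '[[[0,0,0,-0.003,0],[0,0,0,0,0],[0.03,0,0,0,0],[0.05,0,0,0,0],[0.05,0,0,0,0],[0.05,0,0,0,0],[0.05,0,0,-0.015,0],[0.05,0,0,-0.03,0],[0.05,0,0,-0.03,0],[0.05,0,0,-0.03,0],[0.05,0,0,0,0]]]' 30
python3 - <<'E'
from h import *
s=get_state();im=viewer.read_camera("wrist");im3=viewer.read_camera("scene")
for n in ["slot","catch","handle"]:
    for d in viewer.pinpoint("scene",n)[:2]: print(n,round(d["confidence"],2),(np.array(d["xy"])*[640,400]).round(1))
cv2.imwrite("pics/m6.png",np.hstack([cv2.resize(im,(400,250)),cv2.resize(im3[100:230,330:440],(338,400),interpolation=2)[:250]*0 if 0 else cv2.resize(im3[100:230,330:440],(212,250),interpolation=2)]))
E
```

```text
time: 7.5
eef_pos: [0.446, -0.2141, 0.3984]
tcp_rot: [0.998, 0.062, 0.005, 0.003]
contact_force: [0.2, -0.6, 1.1]
opening: 0.586
finger_force: 0.0
slot 0.81 [384.7 139.2]
catch 0.61 [380.6 137. ]
handle 0.96 [406.4 116.8]
```

View pics/m6.png

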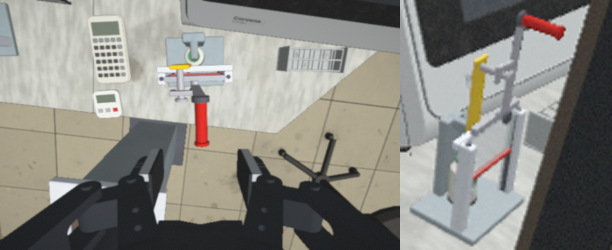

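The guard hangs on the pin with the bar upright, the bottle is in place, and the gripper is clear above it.

```bash
python3 -m handwheel '[[[0.05,0,0,-0.02,0],[0.05,0,0,0,0],[0.05,0,0,0,0],[0.05,0,0,0,0]]]'; python3 -c "
from plant import *
print(sign_off())"
```

```text
time: 8.08
eef_pos: [0.444, -0.2132, 0.4099]
tcp_rot: [0.998, 0.062, -0.001, -0.001]
contact_force: [-0.2, -0.4, -0.2]
opening: 0.589
finger_force: 0.0
the job is handed in; nothing more can be done
None
```

The guard of the green-capped press hangs hooked on its catch pin, the other press was not touched, the bottle looks undisturbed, and the job was handed in at about 8 s; sign-off returned no verdict.

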